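# Change the part under the bench magnifier

## Task

The clear round dish under the bench magnifier has been looked at and the black pump cassette is next. Swing the magnifier aside to your right by the upright knob on its lens until the lens is well clear of the stage, then move the dish, kept level, into the steel tray, and set the cassette upright in the middle of the stage with its length along the stage's long side. Finally swing the magnifier back so that the lens is centred over the cassette, let go, and leave the spanner and the box of pipette tips where they are.

Things in the scene. Friction and masses are not known exactly. Their poses are not given: they have to be found in the camera images.
- elbow_axis (a point): The magnifier's second joint, 151 mm above the bench, where its two level links meet; both joints are vertical. The point belongs to the first link: its x axis points along that link straight at the first joint, 180 mm away, in a post on a fixed round foot 110 mm across. Seen from above the second link is always turned anticlockwise (0.3 to 2.4 rad) from the continued line of the first.
- lens_centre (a point): Centre of the round lens in its white ring (120 mm across, 14 mm thick, 151 mm above the bench, underside 144 mm). It lies 170 mm from the second joint on the straight line from that joint to the knob. There is room for it to the robot's right of the stage.
- knob_grip (a point): Upright round black knob at the lens's free edge, 22 mm diameter, rigid with the second link, 245 mm from the second joint, 75 mm beyond the lens centre. The point is where to grip, on its axis 191 mm above the bench; it stands from 156 to 211 mm, the rest of the magnifier below 172 mm. About 2 to 4 N here swings the stiff arm, which stays where it is left; the knob may turn between the fingers.
- stage_centre (a point): Centre of the top face of the fixed inspection stage, a grey plate 110 x 160 mm, 12 mm high, with a black pad flush in its top and a white scale near one edge. Its x axis lies along the short side, y along the long side (160 mm). At the start the lens hangs over part of it and the dish stands on it.
- dish_centre (a point): Centre of the clear closed petri dish, 60 mm diameter, 15 mm high, 30 g; the point lies 7.5 mm above its underside, z up. Grasp it across its diameter.
- tray_in (a point): Centre of the inner floor (4 mm above the bench) of the fixed square steel tray, 130 x 130 mm outside, 18 mm high, walls 4 mm
- cassette_centre (a point): Middle of the black pump cassette: a block 18 mm (x) by 70 mm (y) by 26 mm high (z up), 35 g, standing on the bench; the point is 13 mm above its underside. A foot 30 mm long and 12 mm high, with an orange face, sticks out 6 mm from the middle of its -x side at the bottom. Grasp across the 18 mm above the foot (fingertips 14 mm above the underside).
- tip_rack: bystander: blue box of pipette tips, 62 x 92 x 50 mm, origin at the centre of its underside; leave it
- wrench: bystander: open steel spanner, 162 mm long, 6 mm thick, lying, origin at the centre of its underside; leave it
Things that resemble listed ones, but are neither listed nor needed, are in the scene too. Of the things that look like the part that bears tray_in, the larger one is meant.

How it is judged (in metres and radians):
On the way, in this order (a step that is already met when the one before it is completed fails the run):
1. the magnifier is swung aside, lens centre more than 140 mm from the stage centre, while the dish still stands on the stage (horizontal distance between lens_centre and stage_centre above 0.14 m and horizontal distance between dish_centre and stage_centre below 0.045 m), for 0.2 s.
2. the dish lies flat in the tray and is released (horizontal distance between dish_centre and tray_in below 0.055 m and z of dish_centre in the frame of tray_in below 0.014 m and angle between dish_centre's own z axis and vertical below 0.12 rad and linear speed of petri_dish below 0.03 m/s and contact force between the fingers and petri_dish below 0.3 N), for 0.2 s.
3. the cassette stands in the middle of the stage, lengthwise, released, with the lens still aside (horizontal distance between cassette_centre and stage_centre below 0.022 m and z of cassette_centre in the frame of stage_centre below 0.018 m and angle between cassette_centre's own z axis and vertical below 0.15 rad and angle between the y axis of cassette_centre and the y axis of stage_centre, either way round below 0.22 rad and linear speed of cassette below 0.03 m/s and contact force between the fingers and cassette below 0.3 N and horizontal distance between lens_centre and stage_centre above 0.14 m), for 0.2 s.
At the end, for the whole second after the job is handed in: The dish lies flat on the floor of the tray; the cassette stands upright on the stage within 22 mm of its centre, its length within 0.22 rad (12 degrees) of the stage's long side; the lens centre is within 25 mm of the point above the cassette's middle; all at rest (horizontal distance between dish_centre and tray_in below 0.055 m and z of dish_centre in the frame of tray_in below 0.014 m and angle between dish_centre's own z axis and vertical below 0.12 rad and horizontal distance between cassette_centre and stage_centre below 0.022 m and z of cassette_centre in the frame of stage_centre below 0.018 m and angle between cassette_centre's own z axis and vertical below 0.15 rad and angle between the y axis of cassette_centre and the y axis of stage_centre, either way round below 0.22 rad and horizontal distance between lens_centre and cassette_centre below 0.025 m and angular speed of elbow below 0.05 rad/s and linear speed of each of elbow, petri_dish, cassette below 0.03 m/s); the robot touches nothing.
It fails at once if the dish is tipped more than 0.6 rad (angle between dish_centre's own z axis and vertical above 0.6 rad).
It fails at once if a bystander (tip rack or spanner) is shifted more than 30 mm (distance of any of tip_rack, wrench from where it was at the start of the episode above 0.03 m).
It also fails if it takes over 72 s, if anything falls off the work surface, if the arm or the gripper's body presses on something with over 40 N, if the wrist force passes 120 N, or if a joint passes its speed limit or range.

## Robot

A 7-joint arm with a two-finger parallel gripper is mounted at the origin on a cart in front of the work surface, level with it; the furniture and walls round the work are solid. World frame = base frame: x ahead of the robot, y to its left, z up, the work surface at z = 0. Lengths are in m, angles in degrees, forces in N, time in s.
With the tool pointing down it reaches from about 0.425 to 0.95 m from the base axis. Payload 4.7 kg.
Tool frame: the origin (TCP) lies midway between the tips of the shut fingers; the grasp point (between the pads) lies bot.grasp_offset behind it (bot.grasp_offset is the distance from the TCP to the grasp point, in m); z points along the fingers, y is the line along which they close (so a half turn about z gives the same grasp; the last joint's range is limited). The gripper opens to 85 mm and grips with 20 to 120 N. Pads are 22 mm wide; open, the fingers measure 114 mm over their backs; the gripper's body (76 mm by 85 mm) begins 54 mm behind the grasp point. The pads swing forward as they close: fully open they stand 13 mm farther back than shut.
Start: joints at [-77.745, 26.849, -2.785, 87.806, 1.381, 65.374, -4.715], TCP at [0.162, 0.655, 0.231] pointing down, gripper open.
Joint ranges: [-148.3, 148.3], [-19.14, 114.17], [-79.39, 73.82], [5.75, 140.21], [-59.74, 239.74], [12.07, 113.84], [-152.46, 152.46]. Speed limits (degrees/s): [147.25, 147.25, 180, 180, 180, 180, 180].

## Interface

Orientations are given as a 3x3 rotation matrix whose columns are the frame's x, y, z axes.
In Python, from rig import bot gives the robot as it stands.
- The arm moves only by the tool servo_tool, never from a script. Its argument "rows" is a list of rows, each a list of 2 entries, a list of its own where there are three numbers: the shift along the tool's x, y, z in mm, then the turn, a rotation vector about the tool's x, y, z in rad. In form: [[[tx, ty, tz], [ax, ay, az]], ...]. A call has 1 to 20 rows; each row is the pose to reach, as a shift and turn from the pose commanded when the call began, along the tool's axes at that moment; what a row does not reach only later rows make up. A row lasts 1/12 s, in which the tool goes at most 41.7 mm and 7.16 degrees, less where a joint would pass 70% of its speed; a pose out of reach is approached as far as the arm can. A call with a gripper value outside its range is refused whole. "gripper" is the opening, from 0 (shut) to 1 (fully open), set as the call begins (left out, the last holds). The fingers move at their own pace and stop on an object; the grip force is fixed at half the most. Time passes only in rows, so rows that repeat a pose let the fingers close. It gives the time, the measured TCP pose, the force, the opening and the grip force at its end, in the units of the state.
- bot.get_obs(): the state, without advancing time (a new reading comes with each control period).
- bot.get_image(name): name is "side" or "top"; returns a dict with "img" (480x640x3 uint8, blue, green, red), "fovy" (degrees; the focal length in pixels is half the picture's height over the tangent of half this angle, whatever the lens; pixels are square), "cx", "cy" (the principal point, pixels), "rvec" (rotation vector, rad) and "tvec" (3), from world to camera coordinates, as OpenCV has them. Camera axes: x right, y down, z forward; pixel columns grow to the right and rows downward; lengths in m; the calibration is good to about 2 mm. A picture is of the moment at which its call begins. There is no depth.
- bot.hand_in(): hands the job in; it is judged then, once.
The state is a dict: "time": time; "joint_pos": joint angles; "joint_velocities": joint speeds; "effort": joint torques, N m; "position": TCP position; "eef_rot": TCP orientation; "contact_force": force on the tool from outside, world axes, zero at the start; "torque": the same for the moment, N m; "gripper_width": finger opening in m; "finger_force": force on a finger pad.
Only numpy, scipy, OpenCV 4.12 (cv2) and the standard library are available. Lean on these libraries where they do the work, as an engineer would, in place of code of your own. Each camera call takes 0.05 s, during which the arm holds its last target. There are 200 camera calls.

## Working session

There is one attempt and no reset: what is moved stays moved. The work goes in short steps, Python scripts to look and compute and a tool call to move; the robot and the scene stay as the last step left them, time stands still between calls to the robot, and variables do not carry over. Pictures are saved under pics/ and viewed, at most 11 in all, crops included, and the job is handed in when it is done.

Besides the shell and the picture viewer there is one more tool, called after "Call:" as name(argument=value, ...), one argument or row to a line, values as JSON. servo_tool: Moves the arm, as the interface text tells. Its arguments: {"type":"object","properties":{"rows":{"type":"array"},"gripper":{"type":"number"}},"required":["rows"]}

```bash
mkdir -p pics; cat > h.py <<'E'
import numpy as np, cv2
from rig import bot
def cam(n):
    d=bot.get_image(n); f=240/np.tan(np.radians(d["fovy"])/2)
    d["K"]=np.array([[f,0,d["cx"]],[0,f,d["cy"]],[0,0,1]]);d["R"]=cv2.Rodrigues(np.array(d["rvec"],float))[0];d["t"]=np.array(d["tvec"],float).ravel();return d
def px2w(d,u,v,z):
    r=d["R"].T@np.linalg.inv(d["K"])@[u,v,1]; c=-d["R"].T@d["t"]; return c+r*(z-c[2])/r[2]
def w2px(d,p):
    q=d["K"]@(d["R"]@np.array(p)+d["t"]); return q[:2]/q[2]
E
python3 - <<'E'
from h import *
import pickle
for n in("top","side"):
    d=cam(n); cv2.imwrite(f"pics/{n}0.png",d["img"]); pickle.dump(d,open(f"{n}0.pkl","wb")); print(n,d["fovy"],-d["R"].T@d["t"],d["cx"],d["cy"])
o=bot.get_obs();print(o["time"],o["position"],o["eef_rot"],bot.grasp_offset)
E
```

```text
top 51.4304876230997 [0.37326572 0.33715097 1.33132262] 316.9648820027607 237.6068438291813
side 45.148246272185396 [ 0.19458853 -0.60528653  0.74343197] 321.1359947817087 244.17835425468306
0.1 [0.16215733 0.65470732 0.23037375] [[-9.70667575e-01  2.40425269e-01 -3.85005379e-04]
 [ 2.40425575e-01  9.70666088e-01 -1.69955935e-03]
 [-3.49053500e-05 -1.74227229e-03 -9.99998482e-01]] 0.0187
```

View pics/top0.png

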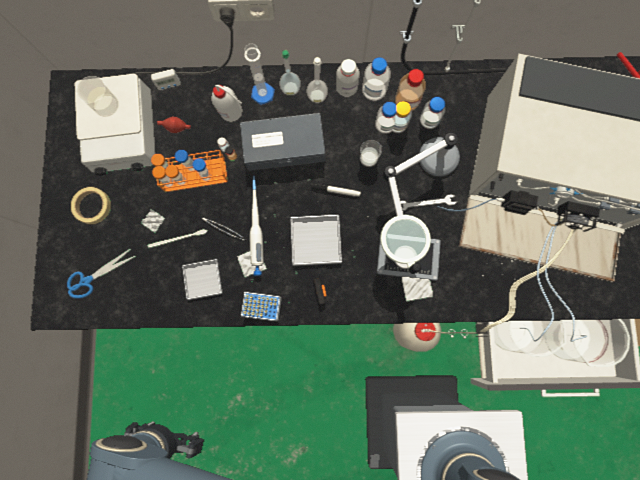

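View pics/side0.png

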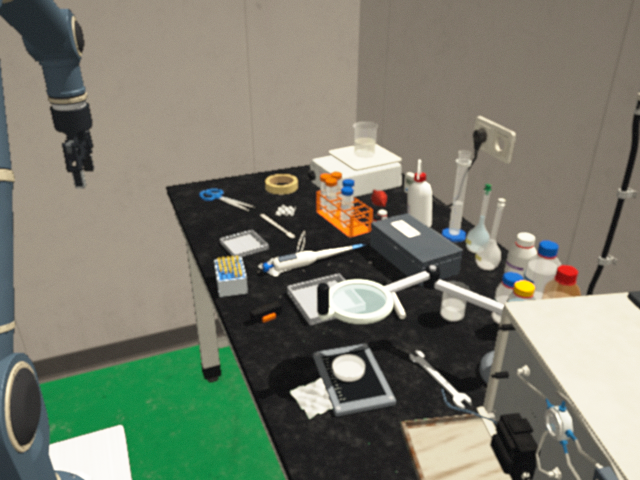

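The top view shows the large tray at (316,240) and a smaller lookalike at (202,279). The cassette with its orange foot is at (321,291), the lens at (405,241), the stage near (408,257), and the elbow at (391,172). The post is at (451,139), the spanner at (428,203) and the tip box at (261,306). I'll check these in close crops.

```bash
python3 - <<'E'
import cv2
a=cv2.imread("pics/top0.png")[125:310,280:480]; cv2.imwrite("pics/ct.png",cv2.resize(a,None,fx=3.2,fy=3.2,interpolation=cv2.INTER_CUBIC))
a=cv2.imread("pics/side0.png")[255:425,240:500]; cv2.imwrite("pics/cs.png",cv2.resize(a,None,fx=3,fy=3,interpolation=cv2.INTER_CUBIC))
E
```

```text
(no output)
```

View pics/ct.png

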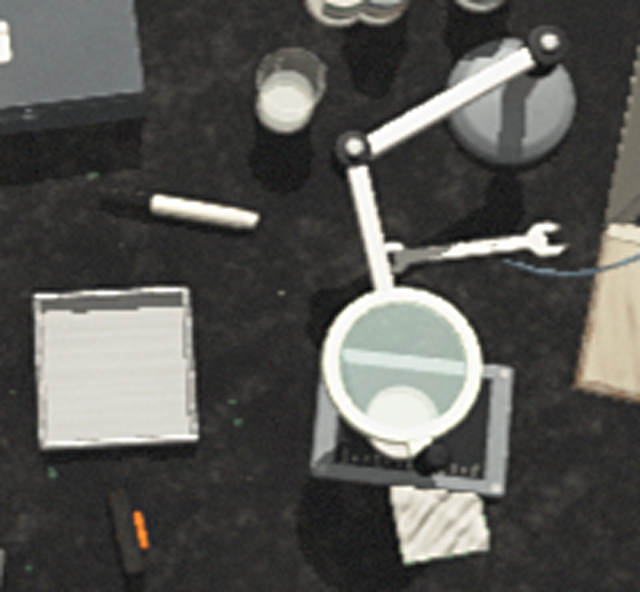

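View pics/cs.png

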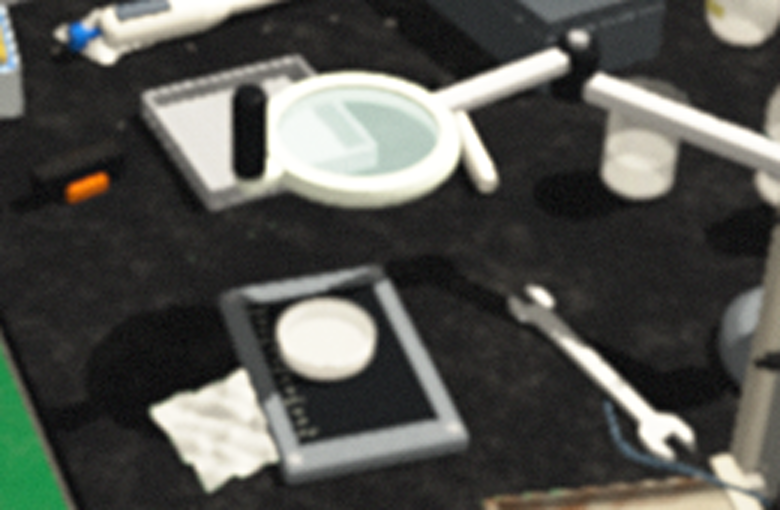

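The top crop shows the elbow pin (354,147), post pin (548,41), lens (402,364) and knob top (433,458). Three stage corners are at (512,367), (500,495) and (311,476), and the cassette's orange foot (141,530) faces right. The side crop shows the dish top (326,333) and the knob from (250,90) to (248,175).

```bash
python3 - <<'E'
from h import *
import pickle
T=pickle.load(open("top0.pkl","rb"));S=pickle.load(open("side0.pkl","rb"))
t=lambda x,y,z:px2w(T,280+x/3.2,125+y/3.2,z).round(4)
s=lambda x,y,z:px2w(S,240+x/3,255+y/3,z).round(4)
def p(n,*a): print(n,*a)
e=t(354,147,.168);j=t(548,41,.168);l=t(402,364,.158);k=t(433,458,.211)
p("elbow",e,"post",j,np.linalg.norm(e-j),"lens",l,np.linalg.norm((l-e)[:2]),"knob",k,np.linalg.norm((k-e)[:2]))
p("lens side",s(360,135,.158),"knob top side",s(250,92,.211),"elbow side",s(578,40,.17))
p("stage top",t(512,367,.012),t(500,495,.012),t(311,476,.012))
p("stage side",s(222,297,.012),s(380,270,.012),s(466,437,.012),s(288,467,.012))
p("dish side",s(326,333,.027),"top",t(403,418,.027))
p("tray top",t(34,293,.018),t(189,288,.018),t(198,440,.018),t(40,448,.018))
p("cass top",t(110,494,.026),t(125,490,.026),t(143,570,.026),t(123,574,.026), "foot",t(135,512,.012),t(148,548,.012))
p("cass foot side",s(66,184,.012),s(107,174,.012),s(68,203,0),s(109,193,0))
p("wrench",t(395,258,.006),t(560,238,.006))
p("cab",px2w(T,470,195,0.0),px2w(T,461,250,0.02), "table edge",px2w(T,300,328,0))
E
```

```text
elbow [0.7388 0.1683 0.168 ] post [0.8195 0.0165 0.168 ] 0.1719178001255251 lens [0.5731 0.1387 0.158 ] 0.16832305249133284 knob [0.4965 0.1292 0.211 ] 0.24543451265052355
lens side [0.5721 0.1296 0.158 ] knob top side [0.4997 0.1224 0.211 ] elbow side [0.7335 0.1547 0.17  ]
stage top [0.5934 0.0223 0.012 ] [0.4866 0.0388 0.012 ] [0.5055 0.1938 0.012 ]
stage side [0.5079 0.1862 0.012 ] [0.6127 0.1719 0.012 ] [0.5929 0.0202 0.012 ] [0.4887 0.0379 0.012 ]
dish side [0.5477 0.1155 0.027 ] top [0.5503 0.1179 0.027 ]
tray top [0.6643 0.4214 0.018 ] [0.6657 0.2907 0.018 ] [0.5367 0.2867 0.018 ] [0.5328 0.4178 0.018 ]
cass top [0.4927 0.3603 0.026 ] [0.4957 0.3479 0.026 ] [0.4304 0.3346 0.026 ] [0.4275 0.3509 0.026 ] foot [0.4787 0.3402 0.012 ] [0.4489 0.3301 0.012 ]
cass foot side [0.4514 0.3373 0.012 ] [0.4814 0.3375 0.012 ] [0.4504 0.3314 0.    ] [0.4804 0.3314 0.    ]
wrench [0.6906 0.1143 0.006 ] [ 0.705  -0.0267  0.006 ]
cab [ 0.71787706 -0.07017463  0.        ] [ 0.56321695 -0.02948924  0.02      ] table edge [0.36789741 0.40087632 0.        ]
```

Call:
servo_tool(
  rows=[
    [[-453,-433,-20],[0,0,0]],
    [[-453,-433,-20],[0,0,0]],
    [[-453,-433,-20],[0,0,0]],
    [[-453,-433,-20],[0,0,0]],
    [[-453,-433,-20],[0,0,0]],
    [[-453,-433,-20],[0,0,0]],
    [[-453,-433,-20],[0,0,0]],
    [[-453,-433,-20],[0,0,0]],
    [[-453,-433,-20],[0,0,0]],
    [[-453,-433,-20],[0,0,0]],
    [[-453,-433,-20],[0,0,0]],
    [[-453,-433,-20],[0,0,0]],
    [[-453,-433,-20],[0,0,0]],
    [[-453,-433,-20],[0,0,0]],
    [[-453,-433,-20],[0,0,0]],
    [[-453,-433,-20],[0,0,0]],
    [[-453,-433,-20],[0,0,0]],
    [[-453,-433,-20],[0,0,0]],
  ],
  gripper=1,
)

```text
time: 1.6
position: [0.4974, 0.1263, 0.2508]
eef_rot: [[-0.971, 0.241, -0.001], [0.241, 0.971, 0.0], [0.001, -0.0, -1.0]]
contact_force: [-0.4, 0.7, 0.0]
gripper_width: 0.0855
finger_force: 0.0
```

```bash
cat >> h.py <<'E'
def delta(p,yaw=None):
    "tool-frame shift (mm) to world TCP p, turn about tool z (rad) so tool y lies at world yaw (deg, mod 180)"
    o=bot.get_obs();R=np.array(o["eef_rot"]);d=R.T@(np.array(p)-o["position"])*1000
    a=np.degrees(np.arctan2(R[1,1],R[0,1])); w=0 if yaw is None else -np.radians((yaw-a+90)%180-90)
    print("t",round(o["time"],2),"pos",np.round(o["position"],4),"yaw",round(a,1),"j",np.round(o["joint_pos"],0),"w",round(o["gripper_width"],4),"F",np.round(o["contact_force"],1)," shift",d.round(1),"turn",round(w,3),"tilt",np.round(R[:,2],3))
E
python3 - <<'E'
from h import *
delta([.498,.126,.178])
d=cam("side");a=d["img"][200:400,220:480];cv2.imwrite("pics/s1.png",cv2.resize(a,None,fx=3,fy=3,interpolation=cv2.INTER_CUBIC))
E
```

```text
t 1.6 pos [0.4974 0.1263 0.2508] yaw 76.1 j [-33.  11.  16. 109.  -3.  61.  61.] w 0.0855 F [-0.4  0.7  0. ]  shift [-0.8 -0.2 72.8] turn 0 tilt [-0.001  0.    -1.   ]
```

View pics/s1.png

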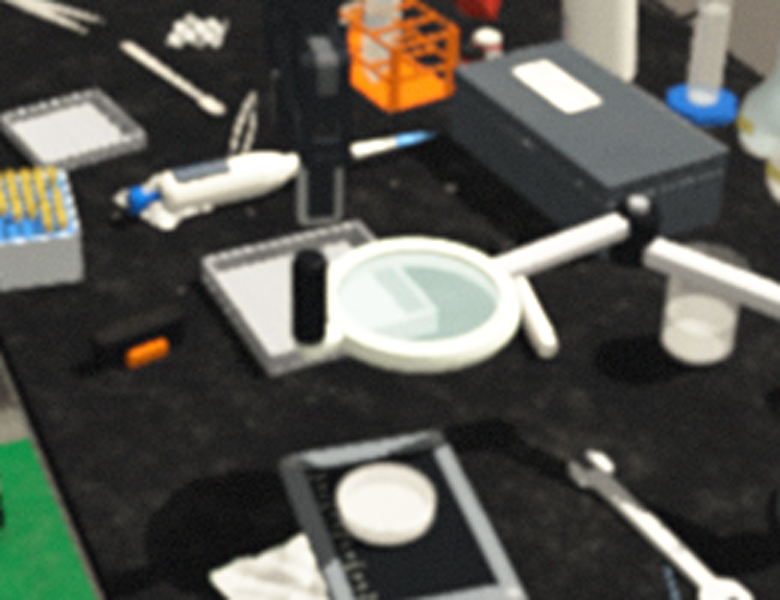

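The side view shows the open fingers (320,170) directly above the knob (312,260). Going down and gripping.

Call:
servo_tool(
  rows=[
    [[0,0,25],[0,0,0]],
    [[0,0,50],[0,0,0]],
    [[0,-1,65],[0,0,0]],
    [[0,-1,72],[0,0,0]],
    [[0,-1,72],[0,0,0]],
  ],
  gripper=1,
)

```text
time: 2.07
position: [0.4959, 0.1263, 0.1777]
eef_rot: [[-0.971, 0.238, -0.004], [0.238, 0.971, -0.001], [0.003, -0.002, -1.0]]
contact_force: [0.2, 0.1, 0.5]
gripper_width: 0.0854
finger_force: 0.0
```

Call:
servo_tool(
  rows=[
    [[0,0,0],[0,0,0]],
    [[0,0,0],[0,0,0]],
    [[0,0,0],[0,0,0]],
    [[0,0,0],[0,0,0]],
    [[0,0,0],[0,0,0]],
    [[0,0,0],[0,0,0]],
    [[0,0,0],[0,0,0]],
    [[0,0,0],[0,0,0]],
  ],
  gripper=0.1,
)

```text
time: 2.73
position: [0.498, 0.1253, 0.1801]
eef_rot: [[-0.971, 0.24, 0.001], [0.24, 0.971, 0.001], [-0.001, 0.001, -1.0]]
contact_force: [-1.2, 0.5, 5.8]
gripper_width: 0.0202
finger_force: 58.5
```

```bash
python3 - <<'E'
from h import *
delta([.486,-.143,.178])
E
```

```text
t 2.73 pos [0.498  0.1253 0.1801] yaw 76.1 j [-32.  15.  15. 114.  -5.  52.  62.] w 0.0202 F [-1.2  0.5  5.8]  shift [ -52.8 -263.4    1.8] turn 0 tilt [ 0.001  0.001 -1.   ]
```

Call:
servo_tool(
  rows=[
    [[-2,-8,-2],[0,0,0]],
    [[-5,-22,-2],[0,0,0]],
    [[-8,-38,-2],[0,0,0]],
    [[-11,-54,-2],[0,0,0]],
    [[-14,-70,-2],[0,0,0]],
    [[-17,-86,-2],[0,0,0]],
    [[-20,-102,-2],[0,0,0]],
    [[-24,-118,-2],[0,0,0]],
    [[-27,-134,-2],[0,0,0]],
    [[-30,-150,-2],[0,0,0]],
    [[-33,-166,-2],[0,0,0]],
    [[-36,-182,-2],[0,0,0]],
    [[-40,-198,-2],[0,0,0]],
    [[-43,-214,-2],[0,0,0]],
    [[-46,-230,-2],[0,0,0]],
    [[-49,-246,-2],[0,0,0]],
    [[-52,-258,-2],[0,0,0]],
    [[-53,-263,-2],[0,0,0]],
    [[-53,-263,-2],[0,0,0]],
  ],
)

```text
time: 4.32
position: [0.4846, -0.1434, 0.1805]
eef_rot: [[-0.971, 0.24, -0.003], [0.24, 0.971, 0.0], [0.003, -0.001, -1.0]]
contact_force: [-1.9, 1.3, -1.3]
gripper_width: 0.0199
finger_force: 60.5
```

```bash
python3 - <<'E'
from h import *
import pickle
delta([.486,-.143,.178])
d=cam("top");pickle.dump(d,open("top1.pkl","wb"));a=d["img"][125:310,280:480];cv2.imwrite("pics/t2.png",cv2.resize(a,None,fx=3.2,fy=3.2,interpolation=cv2.INTER_CUBIC))
E
```

```text
t 4.32 pos [ 0.4846 -0.1434  0.1805] yaw 76.1 j [ -8.  15.  24. 115.  -7.  52.  95.] w 0.0199 F [-1.9  1.3 -1.3]  shift [-1.3  0.7  2.5] turn 0 tilt [-0.003  0.    -1.   ]
```

View pics/t2.png

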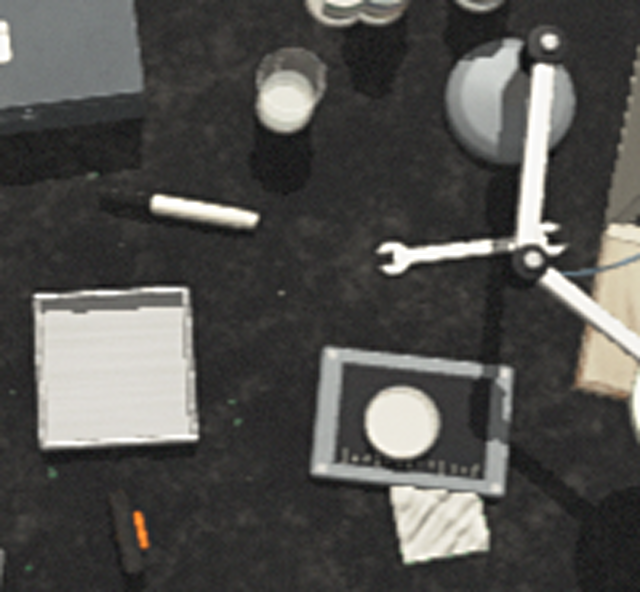

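The lens is well aside and the dish still stands on the stage. Stage corners are (325,350), (512,367), (500,495) and (311,476), and the dish is at (402,423). Release and lift.

Call:
servo_tool(
  rows=[
    [[0,0,0],[0,0,0]],
    [[0,0,0],[0,0,0]],
    [[0,0,0],[0,0,0]],
    [[0,0,0],[0,0,0]],
    [[0,0,0],[0,0,0]],
    [[0,0,-10],[0,0,0]],
    [[0,0,-40],[0,0,0]],
    [[0,0,-75],[0,0,0]],
    [[0,0,-75],[0,0,0]],
  ],
  gripper=1,
)

```text
time: 5.12
position: [0.4896, -0.1444, 0.2632]
eef_rot: [[-0.97, 0.241, 0.013], [0.241, 0.971, -0.002], [-0.013, 0.001, -1.0]]
contact_force: [0.3, 0.1, 1.0]
gripper_width: 0.0854
finger_force: 0.0
```

```bash
python3 - <<'E'
from h import *
import pickle
T=pickle.load(open("top1.pkl","rb"))
t=lambda x,y,z:px2w(T,280+x/3.2,125+y/3.2,z).round(4)
c=[t(325,350,.012),t(512,367,.012),t(500,495,.012),t(311,476,.012)]
print(c,np.mean(c,0)); print("dish",t(402,423,.027)); print("elbow",t(533,261,.168),"post",t(548,41,.168))
delta([.549,.117,.10],76)
E
```

```text
[array([0.6113, 0.1778, 0.012 ]), array([0.5934, 0.0223, 0.012 ]), array([0.4866, 0.0388, 0.012 ]), array([0.5055, 0.1938, 0.012 ])] [0.5492   0.108175 0.012   ]
dish [0.5462 0.119  0.027 ]
elbow [0.6472 0.039  0.168 ] post [0.8195 0.0165 0.168 ]
t 5.12 pos [ 0.4896 -0.1444  0.2632] yaw 76.1 j [-10.   9.  24. 109.  -4.  62.  93.] w 0.0854 F [0.3 0.1 1. ]  shift [  7.4 267.8 163.5] turn 0.001 tilt [ 0.013 -0.002 -1.   ]
```

Call:
servo_tool(
  rows=[
    [[3,40,0],[0,0,0]],
    [[3,80,0],[0,0,0]],
    [[4,120,0],[0,0,-0.08]],
    [[5,160,0],[0,0,-0.16]],
    [[6,200,20],[0,0,-0.244]],
    [[6,240,40],[0,0,-0.244]],
    [[7,268,80],[0,0,-0.244]],
    [[7,268,120],[0,0,-0.244]],
    [[7,268,160],[0,0,-0.244]],
    [[7,268,163],[0,0,-0.244]],
    [[7,268,163],[0,0,-0.244]],
    [[7,268,163],[0,0,-0.244]],
  ],
)

```text
time: 6.12
position: [0.5446, 0.1184, 0.0946]
eef_rot: [[-1.0, -0.0, 0.002], [-0.0, 1.0, 0.0], [-0.002, 0.0, -1.0]]
contact_force: [-0.4, -0.4, 0.5]
gripper_width: 0.0853
finger_force: 0.0
```

```bash
python3 - <<'E'
from h import *
delta([.547,.117,.011],90)
E
```

```text
t 6.12 pos [0.5446 0.1184 0.0946] yaw 90.0 j [-26.  25.  12. 112.  -7.  43.  80.] w 0.0853 F [-0.4 -0.4  0.5]  shift [-2.3 -1.4 83.6] turn 0.0 tilt [ 0.002  0.    -1.   ]
```

Call:
servo_tool(
  rows=[
    [[-2,-1,25],[0,0,0]],
    [[-2,-1,50],[0,0,0]],
    [[-2,-1,70],[0,0,0]],
    [[-2,-1,80],[0,0,0]],
    [[-2,-1,83],[0,0,0]],
    [[-2,-1,83],[0,0,0]],
    [[-2,-1,83],[0,0,0]],
  ],
)

```text
time: 6.7
position: [0.5471, 0.118, 0.0122]
eef_rot: [[-1.0, -0.001, 0.003], [-0.001, 1.0, 0.001], [-0.003, 0.001, -1.0]]
contact_force: [0.5, 0.4, 0.2]
gripper_width: 0.0854
finger_force: 0.0
```

Call:
servo_tool(
  rows=[
    [[0,0,0],[0,0,0]],
    [[0,0,0],[0,0,0]],
    [[0,0,0],[0,0,0]],
    [[0,0,0],[0,0,0]],
    [[0,0,0],[0,0,0]],
    [[0,0,0],[0,0,0]],
  ],
  gripper=0.5,
)

```text
time: 7.2
position: [0.5463, 0.1182, 0.0122]
eef_rot: [[-1.0, -0.001, 0.002], [-0.001, 1.0, 0.001], [-0.002, 0.001, -1.0]]
contact_force: [-2.9, 0.1, 10.3]
gripper_width: 0.0566
finger_force: 62.5
```

```bash
python3 - <<'E'
from h import *
import pickle
T=pickle.load(open("top0.pkl","rb"))
delta([.60,.354,.06],90)
d=cam("side");a=d["img"][290:440,300:480];cv2.imwrite("pics/s3.png",cv2.resize(a,None,fx=3,fy=3))
E
```

```text
t 7.2 pos [0.5463 0.1182 0.0122] yaw 90.1 j [-24.  33.  10. 114.  -9.  34.  82.] w 0.0566 F [-2.9  0.1 10.3]  shift [-54.  235.8 -47.5] turn 0.001 tilt [ 0.002  0.001 -1.   ]
```

View pics/s3.png

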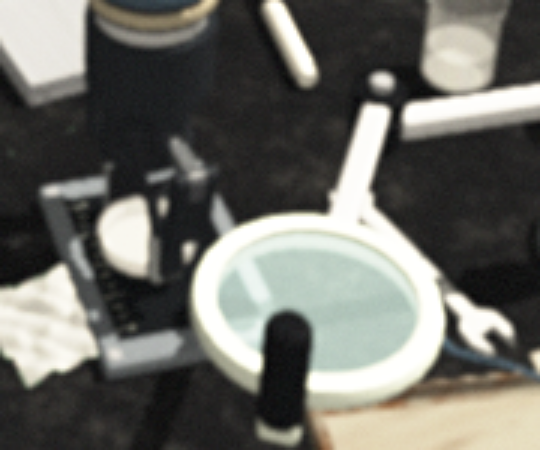

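The dish is held between the fingers at about (145,240), with the lens clear. Lift and carry it to the tray.

Call:
servo_tool(
  rows=[
    [[0,0,-5],[0,0,0]],
    [[0,0,-20],[0,0,0]],
    [[0,0,-45],[0,0,0]],
    [[-6,25,-58],[0,0,0]],
    [[-13,55,-58],[0,0,0]],
    [[-20,85,-58],[0,0,0]],
    [[-27,115,-58],[0,0,0]],
    [[-34,145,-58],[0,0,0]],
    [[-41,175,-58],[0,0,0]],
    [[-47,205,-58],[0,0,0]],
    [[-52,228,-58],[0,0,0]],
    [[-54,236,-58],[0,0,0]],
    [[-54,236,-50],[0,0,0]],
    [[-54,236,-45],[0,0,0]],
    [[-54,236,-45],[0,0,0]],
  ],
)

```text
time: 8.5
position: [0.5983, 0.3505, 0.0534]
eef_rot: [[-1.0, 0.001, -0.003], [0.001, 1.0, -0.004], [0.003, -0.004, -1.0]]
contact_force: [-0.9, -0.7, 0.0]
gripper_width: 0.0564
finger_force: 63.8
```

```bash
python3 - <<'E'
from h import *
delta([.60,.354,.006],90)
E
```

```text
t 8.5 pos [0.5983 0.3505 0.0534] yaw 89.9 j [-41.  39.  11.  94.  -9.  48.  63.] w 0.0564 F [-0.9 -0.7  0. ]  shift [-1.9  3.7 47.3] turn -0.001 tilt [-0.003 -0.004 -1.   ]
```

Call:
servo_tool(
  rows=[
    [[0,2,15],[0,0,0]],
    [[0,2,30],[0,0,0]],
    [[0,2,40],[0,0,0]],
    [[0,2,45],[0,0,0]],
    [[0,2,48],[0,0,0]],
    [[0,2,48],[0,0,0]],
    [[0,2,48],[0,0,0]],
  ],
)

```text
time: 9.08
position: [0.5994, 0.356, 0.0073]
eef_rot: [[-1.0, -0.001, 0.0], [-0.001, 1.0, 0.0], [-0.0, 0.0, -1.0]]
contact_force: [0.4, 0.4, 0.2]
gripper_width: 0.057
finger_force: 63.8
```

Call:
servo_tool(
  rows=[
    [[0,0,0],[0,0,0]],
    [[0,0,0],[0,0,0]],
    [[0,0,0],[0,0,0]],
    [[0,0,0],[0,0,0]],
    [[0,0,-10],[0,0,0]],
    [[0,0,-40],[0,0,0]],
    [[0,0,-80],[0,0,0]],
    [[0,0,-100],[0,0,0]],
    [[100,0,-100],[0,0,0]],
    [[100,0,-100],[0,0,0]],
    [[100,0,-100],[0,0,0]],
    [[100,0,-100],[0,0,0]],
  ],
  gripper=0.82,
)

```text
time: 10.08
position: [0.4941, 0.3571, 0.1082]
eef_rot: [[-1.0, -0.006, -0.004], [-0.006, 1.0, 0.001], [0.004, 0.001, -1.0]]
contact_force: [-0.1, 0.6, -0.5]
gripper_width: 0.0701
finger_force: 0.0
```

```bash
python3 - <<'E'
from h import *
import pickle
d=cam("top");pickle.dump(d,open("top2.pkl","wb"));s=cam("side");pickle.dump(s,open("side2.pkl","wb"))
a=cv2.resize(d["img"][185:315,270:400],None,fx=3,fy=3,interpolation=cv2.INTER_CUBIC);b=cv2.resize(s["img"][240:370,230:360],None,fx=3,fy=3,interpolation=cv2.INTER_CUBIC)
cv2.imwrite("pics/p4.png",np.hstack([a,b]))
delta([.461,.347,.06],101)
E
```

```text
t 10.18 pos [0.4992 0.3563 0.1085] yaw 90.1 j [-48.  29.  11. 104.  -7.  48.  57.] w 0.07 F [ 0.5 -0.6 -0.1]  shift [38.3 -9.3 48.5] turn -0.19 tilt [ 0.001  0.001 -1.   ]
```

View pics/p4.png

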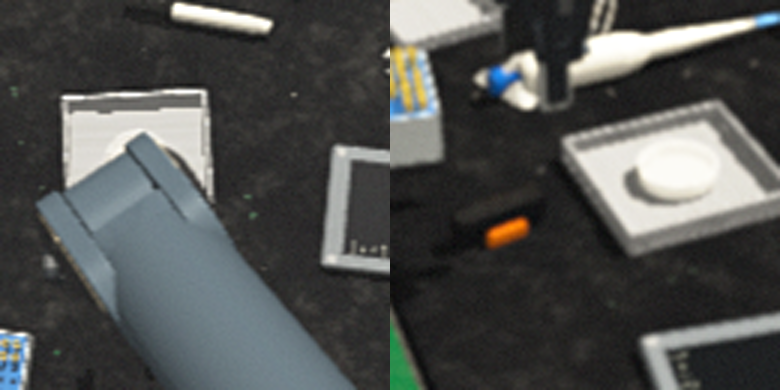

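The dish lies flat in the tray, at (678,170) in the right half. The cassette is untouched at (510,215), foot towards the robot's right. Approach it.

Call:
servo_tool(
  rows=[
    [[15,-3,10],[0,0,-0.1]],
    [[30,-6,30],[0,0,-0.19]],
    [[37,-7,48],[0,0,-0.19]],
    [[37,-7,48],[0,0,-0.19]],
    [[37,-7,48],[0,0,-0.19]],
    [[37,-7,48],[0,0,-0.19]],
  ],
)

```text
time: 10.68
position: [0.4646, 0.3491, 0.0604]
eef_rot: [[-0.982, -0.188, 0.003], [-0.188, 0.982, 0.001], [-0.003, 0.001, -1.0]]
contact_force: [1.1, 0.2, 0.5]
gripper_width: 0.07
finger_force: 0.0
```

```bash
python3 - <<'E'
from h import *
delta([.462,.349,.016],101)
E
```

```text
t 10.68 pos [0.4646 0.3491 0.0604] yaw 100.9 j [-47.  30.   8. 110.  -6.  41.  65.] w 0.07 F [1.1 0.2 0.5]  shift [ 2.7  0.4 44.4] turn -0.003 tilt [ 0.003  0.001 -1.   ]
```

Call:
servo_tool(
  rows=[
    [[1,0,20],[0,0,0]],
    [[1,0,35],[0,0,0]],
    [[1,0,42],[0,0,0]],
    [[1,0,44],[0,0,0]],
    [[1,0,44],[0,0,0]],
    [[1,0,44],[0,0,0]],
  ],
)

```text
time: 11.18
position: [0.4623, 0.3491, 0.0163]
eef_rot: [[-0.982, -0.19, 0.002], [-0.19, 0.982, 0.001], [-0.002, 0.001, -1.0]]
contact_force: [-0.5, 0.5, 0.2]
gripper_width: 0.0698
finger_force: 0.0
```

Call:
servo_tool(
  rows=[
    [[0,0,0],[0,0,0]],
    [[0,0,0],[0,0,0]],
    [[0,0,0],[0,0,0]],
    [[0,0,0],[0,0,0]],
    [[0,0,0],[0,0,0]],
    [[0,0,0],[0,0,0]],
    [[0,0,0],[0,0,0]],
    [[0,0,0],[0,0,0]],
  ],
  gripper=0.05,
)

```text
time: 11.85
position: [0.4615, 0.3489, 0.0159]
eef_rot: [[-0.982, -0.19, 0.001], [-0.19, 0.982, 0.001], [-0.001, 0.001, -1.0]]
contact_force: [-0.3, -1.0, 4.4]
gripper_width: 0.0163
finger_force: 60.1
```

Call:
servo_tool(
  rows=[
    [[0,0,-5],[0,0,0]],
    [[0,0,-25],[0,0,0]],
    [[0,0,-60],[0,0,0]],
    [[0,0,-70],[0,0,0]],
    [[0,0,-70],[0,0,0]],
  ],
)

```text
time: 12.27
position: [0.463, 0.3499, 0.0883]
eef_rot: [[-0.982, -0.19, 0.005], [-0.19, 0.982, 0.004], [-0.006, 0.003, -1.0]]
contact_force: [-0.2, -0.9, -0.0]
gripper_width: 0.0163
finger_force: 59.3
```

```bash
python3 - <<'E'
from h import *
delta([.550,.106,.086],173)
s=cam("side");i=s["img"];p=w2px(s,bot.get_obs()["position"]).astype(int);print(p)
x,y=max(p[0]-80,0),max(p[1]-70,0);cv2.imwrite("pics/p5.png",cv2.resize(i[y:y+130,x:x+160],None,fx=4,fy=4,interpolation=cv2.INTER_CUBIC))
E
```

```text
t 12.27 pos [0.463  0.3499 0.0883] yaw 100.9 j [-47.  27.   8. 109.  -5.  43.  65.] w 0.0163 F [-0.2 -0.9 -0. ]  shift [ -39.1 -256.     1.7] turn -1.258 tilt [ 0.005  0.004 -1.   ]
[263 282]
```

View pics/p5.png

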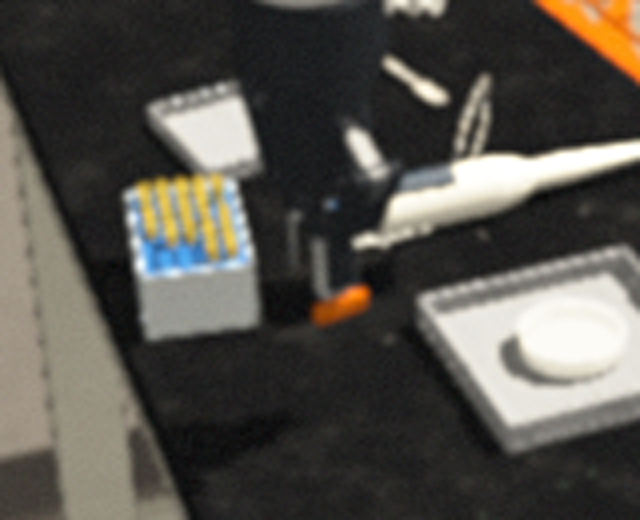

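The cassette is held level, with its orange foot at (341,305) in the crop. I'll work out where along its length the fingers sit.

```bash
python3 - <<'E'
from h import *
s=cam("side");o=bot.get_obs();R=np.array(o["eef_rot"]);p=np.array(o["position"])
x,y=R[:,0],R[:,1]
for k in(-.01,0,.01): print(k,w2px(s,p-y*.015-x*k+[0,0,-.010]))
hsv=cv2.cvtColor(s["img"],cv2.COLOR_BGR2HSV);m=cv2.inRange(hsv,(3,150,90),(20,255,255));m[:,:250]=0;m[:265]=0;m[310:]=0;m[:,300:]=0
v,u=np.nonzero(m);print(u.mean(),v.mean(),len(u),u.min(),u.max())
delta([.55,.106,.086],173)
E
```

```text
-0.01 [262.48890998 292.58798388]
0 [266.8329061  291.05377506]
0.01 [271.14169916 289.53199921]
267.89285714285717 289.20238095238096 84 261 274
t 12.37 pos [0.4608 0.3484 0.085 ] yaw 101.0 j [-47.  27.   8. 109.  -5.  43.  65.] w 0.0161 F [-0.1 -0.8 -0.2]  shift [ -41.4 -254.9   -1. ] turn -1.257 tilt [-0. -0. -1.]
```

Call:
servo_tool(
  rows=[
    [[-3,-17,0],[0,0,0.12]],
    [[-6,-34,0],[0,0,0.24]],
    [[-8,-51,0],[0,0,0.36]],
    [[-11,-68,0],[0,0,0.48]],
    [[-14,-86,0],[0,0,0.6]],
    [[-16,-103,0],[0,0,0.72]],
    [[-19,-120,0],[0,0,0.84]],
    [[-22,-137,0],[0,0,0.96]],
    [[-25,-154,0],[0,0,1.08]],
    [[-27,-171,0],[0,0,1.2]],
    [[-30,-188,0],[0,0,1.32]],
    [[-33,-205,0],[0,0,1.44]],
    [[-36,-222,0],[0,0,1.56]],
    [[-38,-239,0],[0,0,1.68]],
    [[-41,-257,0],[0,0,1.8]],
    [[-41,-257,10],[0,0,1.885]],
    [[-41,-257,20],[0,0,1.885]],
    [[-41,-257,20],[0,0,1.885]],
    [[-41,-257,20],[0,0,1.885]],
  ],
)

```text
time: 13.95
position: [0.5487, 0.1046, 0.0635]
eef_rot: [[0.12, 0.993, -0.004], [0.993, -0.12, -0.001], [-0.001, -0.004, -1.0]]
contact_force: [0.5, 0.6, -0.6]
gripper_width: 0.0162
finger_force: 59.3
```

```bash
python3 - <<'E'
from h import *
delta([.55,.104,.029],173)
E
```

```text
t 13.95 pos [0.5487 0.1046 0.0635] yaw -6.9 j [-42.  32.  36. 114. -27.  43.   3.] w 0.0162 F [ 0.5  0.6 -0.6]  shift [-0.4  1.5 34.5] turn 0.002 tilt [-0.004 -0.001 -1.   ]
```

Call:
servo_tool(
  rows=[
    [[0,1,15],[0,0,0]],
    [[0,1,28],[0,0,0]],
    [[0,1,33],[0,0,0]],
    [[0,1,35],[0,0,0]],
    [[0,1,35],[0,0,0]],
    [[0,1,35],[0,0,0]],
  ],
)

```text
time: 14.45
position: [0.5515, 0.1039, 0.0305]
eef_rot: [[0.123, 0.992, 0.0], [0.992, -0.123, 0.0], [0.0, 0.0, -1.0]]
contact_force: [0.6, -0.0, 0.1]
gripper_width: 0.0163
finger_force: 59.3
```

Call:
servo_tool(
  rows=[
    [[0,0,0],[0,0,0]],
    [[0,0,0],[0,0,0]],
    [[0,0,0],[0,0,0]],
    [[0,0,0],[0,0,0]],
    [[0,0,-10],[0,0,0]],
    [[0,0,-40],[0,0,0]],
    [[0,0,-80],[0,0,0]],
    [[0,0,-120],[0,0,0]],
    [[0,0,-160],[0,0,0]],
    [[0,0,-200],[0,0,0]],
    [[0,0,-230],[0,0,0]],
    [[0,0,-230],[0,0,0]],
    [[0,0,-230],[0,0,0]],
  ],
  gripper=0.6,
)

```text
time: 15.53
position: [0.5522, 0.1038, 0.2627]
eef_rot: [[0.123, 0.992, 0.004], [0.992, -0.123, 0.002], [0.003, 0.004, -1.0]]
contact_force: [-0.7, 1.0, -1.0]
gripper_width: 0.0516
finger_force: 0.0
```

```bash
python3 - <<'E'
from h import *
import pickle
delta([.485,-.143,.25],76)
s=cam("side");pickle.dump(s,open("side3.pkl","wb"))
cv2.imwrite("pics/p6.png",cv2.resize(s["img"][300:460,290:480],None,fx=4,fy=3.75 and 4,interpolation=cv2.INTER_CUBIC)[:600])
E
```

```text
t 15.53 pos [0.5522 0.1038 0.2627] yaw -7.1 j [-51.  18.  46. 103. -14.  64.  -7.] w 0.0516 F [-0.7  1.  -1. ]  shift [-253.3  -36.4   11.9] turn -1.45 tilt [ 0.004  0.002 -1.   ]
```

View pics/p6.png

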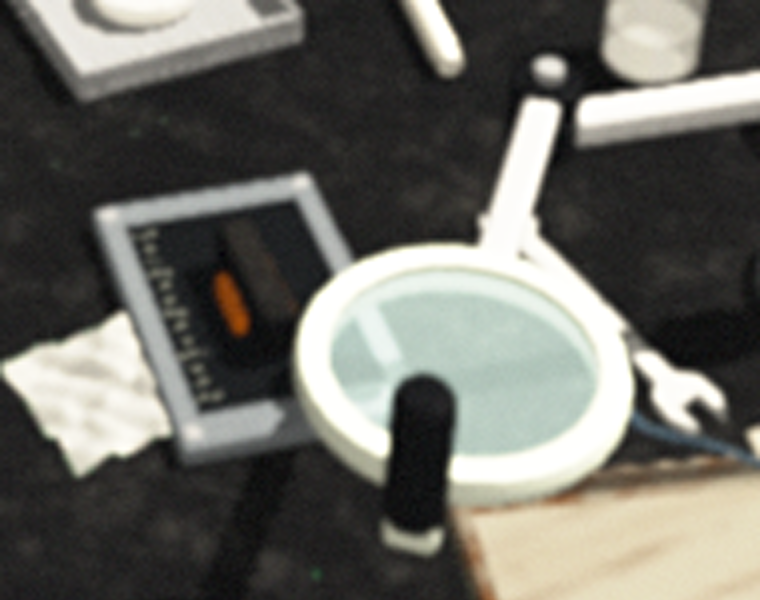

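The cassette stands upright in the middle of the stage, lengthwise, at (255,270), with its foot at (232,303). The knob top is at (422,388). Next I locate the knob again and work out where it must go.

Call:
servo_tool(
  rows=[
    [[-21,-3,5],[0,0,-0.12]],
    [[-42,-6,5],[0,0,-0.24]],
    [[-63,-9,5],[0,0,-0.36]],
    [[-84,-12,5],[0,0,-0.48]],
    [[-105,-15,5],[0,0,-0.6]],
    [[-126,-18,5],[0,0,-0.72]],
    [[-147,-21,5],[0,0,-0.84]],
    [[-168,-24,5],[0,0,-0.96]],
    [[-189,-27,5],[0,0,-1.08]],
    [[-210,-30,5],[0,0,-1.2]],
    [[-231,-33,5],[0,0,-1.32]],
    [[-253,-36,5],[0,0,-1.45]],
    [[-253,-36,5],[0,0,-1.45]],
    [[-253,-36,5],[0,0,-1.45]],
  ],
  gripper=1,
)

```text
time: 16.75
position: [0.483, -0.1438, 0.2539]
eef_rot: [[-0.969, 0.246, -0.003], [0.246, 0.969, 0.0], [0.003, -0.0, -1.0]]
contact_force: [-0.6, 0.4, 0.1]
gripper_width: 0.0853
finger_force: 0.0
```

```bash
python3 - <<'E'
from h import *
import pickle
S=pickle.load(open("side3.pkl","rb"));print("knob",px2w(S,290+422/4,300+388/4,.209))
q=lambda x,y,z:px2w(S,290+x/4,300+y/4,z).round(4)
print("cass foot top-edge ends",q(222,272,.024),q(244,322,.024))
from scipy.optimize import fsolve
P=np.array([.826,.011]);L=np.array([.5515,.106])
E=fsolve(lambda e:[np.hypot(*(e-P))-.18,np.hypot(*(e-L))-.17],[.72,.15]);print("E",E,"K",E+(L-E)*245/170)
delta([.4846,-.1434,.178],76)
E
```

```text
knob [ 0.4888641  -0.14275489  0.209     ]
cass foot top-edge ends [0.5416 0.1159 0.024 ] [0.5372 0.0827 0.024 ]
E [0.71496707 0.15267459] K [0.47938217 0.08540827]
t 16.75 pos [ 0.483  -0.1438  0.2539] yaw 75.8 j [-21.  11.  38. 111.  -7.  61.  96.] w 0.0853 F [-0.6  0.4  0.1]  shift [-1.7  0.8 75.9] turn -0.004 tilt [-0.003  0.    -1.   ]
```

Call:
servo_tool(
  rows=[
    [[-3,1,25],[0,0,0]],
    [[-3,1,50],[0,0,0]],
    [[-3,1,65],[0,0,0]],
    [[-3,1,74],[0,0,0]],
    [[-3,1,74],[0,0,0]],
    [[-3,1,74],[0,0,0]],
  ],
)

```text
time: 17.25
position: [0.4878, -0.1419, 0.181]
eef_rot: [[-0.971, 0.241, -0.001], [0.241, 0.971, -0.0], [0.001, -0.0, -1.0]]
contact_force: [-0.1, 0.4, 0.5]
gripper_width: 0.0857
finger_force: 0.0
```

Call:
servo_tool(
  rows=[
    [[0,0,0],[0,0,0]],
    [[0,0,0],[0,0,0]],
    [[0,0,0],[0,0,0]],
    [[0,0,0],[0,0,0]],
    [[0,0,0],[0,0,0]],
    [[0,0,0],[0,0,0]],
    [[0,0,0],[0,0,0]],
    [[0,0,0],[0,0,0]],
  ],
  gripper=0.1,
)

```text
time: 17.92
position: [0.4876, -0.1428, 0.1817]
eef_rot: [[-0.97, 0.242, 0.0], [0.242, 0.97, 0.0], [-0.0, 0.0, -1.0]]
contact_force: [-2.3, -1.1, 4.9]
gripper_width: 0.0197
finger_force: 58.7
```

```bash
python3 - <<'E'
from h import *
delta([.479,.082,.18],76)
E
```

```text
t 17.92 pos [ 0.4876 -0.1428  0.1817] yaw 76.0 j [-19.  16.  37. 115. -12.  52. 100.] w 0.0197 F [-2.3 -1.1  4.9]  shift [ 62.7 216.    1.7] turn 0.0 tilt [ 0.  0. -1.]
```

Call:
servo_tool(
  rows=[
    [[2,8,0],[0,0,0]],
    [[6,22,0],[0,0,0]],
    [[11,37,0],[0,0,0]],
    [[15,52,0],[0,0,0]],
    [[19,67,0],[0,0,0]],
    [[24,82,0],[0,0,0]],
    [[28,97,0],[0,0,0]],
    [[33,112,0],[0,0,0]],
    [[37,127,0],[0,0,0]],
    [[41,142,0],[0,0,0]],
    [[46,157,0],[0,0,0]],
    [[50,172,0],[0,0,0]],
    [[54,187,0],[0,0,0]],
    [[58,200,0],[0,0,0]],
    [[61,210,0],[0,0,0]],
    [[63,216,0],[0,0,0]],
    [[63,216,0],[0,0,0]],
    [[63,216,0],[0,0,0]],
  ],
)

```text
time: 19.42
position: [0.4792, 0.0827, 0.1816]
eef_rot: [[-0.97, 0.242, 0.001], [0.242, 0.97, 0.001], [-0.001, 0.001, -1.0]]
contact_force: [1.0, -0.3, 5.0]
gripper_width: 0.0203
finger_force: 61.0
```

```bash
python3 - <<'E'
from h import *
import pickle
delta([.479,.082,.18],76)
d=cam("top");s=cam("side");pickle.dump((d,s),open("c4.pkl","wb"))
a=cv2.resize(d["img"][150:290,340:470],None,fx=3,fy=3,interpolation=cv2.INTER_CUBIC);b=cv2.resize(s["img"][260:400,300:430],None,fx=3,fy=3,interpolation=cv2.INTER_CUBIC)
cv2.imwrite("pics/p7.png",np.hstack([a,b]))
E
```

```text
t 19.42 pos [0.4792 0.0827 0.1816] yaw 76.0 j [-41.  13.  31. 118.  -9.  51.  71.] w 0.0203 F [ 1.  -0.3  5. ]  shift [ 0.1 -0.7  1.6] turn 0.0 tilt [ 0.001  0.001 -1.   ]
```

View pics/p7.png

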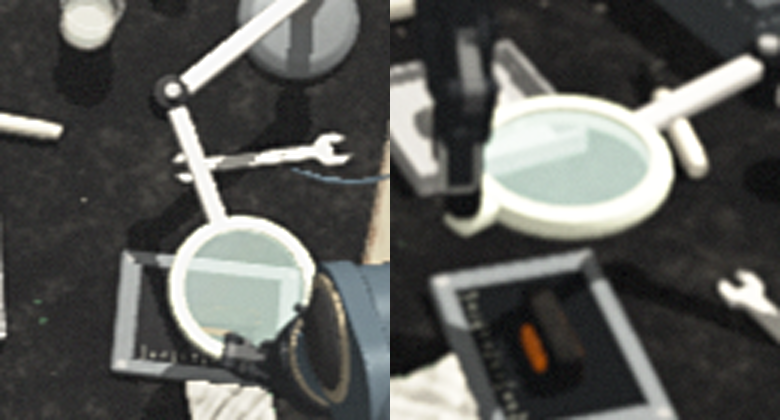

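The lens ring in the top half is centred at about (242,288), and in the side half at about (577,160). The cassette top in the side half runs roughly from (541,292) to (569,360). I'll convert these to positions.

```bash
python3 - <<'E'
from h import *
import pickle
d,s=pickle.load(open("c4.pkl","rb"))
print("lens top",px2w(d,340+242/3,150+288/3,.158),"side",px2w(s,300+(577-390)/3,260+160/3,.158))
hsv=cv2.cvtColor(s["img"],cv2.COLOR_BGR2HSV);m=cv2.inRange(hsv,(3,150,60),(20,255,255));m[:345]=0;m[400:]=0;m[:,:320]=0;m[:,380:]=0
v,u=np.nonzero(m);f=px2w(s,u.mean(),v.mean(),.018);print("foot",f,"cass",f[:2]+np.array([.99,-.12])*.015)
for z in(.144,.158):
  for c in ([.552,.103],[.552,.106]):
    print(z,c,w2px(d,c+[z]),w2px(s,c+[z]))
E
```

```text
lens top [0.55484887 0.1038857  0.158     ] side [0.5589704  0.09330894 0.158     ]
foot [0.53947135 0.10214995 0.018     ] cass [0.55432135 0.10034995]
0.144 [0.552, 0.103] [419.99078885 248.07737505] [355.85027401 317.72060413]
0.144 [0.552, 0.106] [418.74018571 248.10357683] [355.09734216 316.73140506]
0.158 [0.552, 0.103] [421.10640102 247.17632745] [356.1179648  311.07910132]
0.158 [0.552, 0.106] [419.84120577 247.20285883] [355.35901486 310.09914384]
```

The lens is within a few millimetres of the cassette's middle. Release and retreat.

Call:
servo_tool(
  rows=[
    [[0,0,0],[0,0,0]],
    [[0,0,0],[0,0,0]],
    [[0,0,0],[0,0,0]],
    [[0,0,0],[0,0,0]],
    [[0,0,0],[0,0,0]],
    [[0,0,0],[0,0,0]],
    [[0,0,-10],[0,0,0]],
    [[0,0,-40],[0,0,0]],
    [[0,0,-80],[0,0,0]],
    [[0,0,-100],[0,0,0]],
    [[0,80,-100],[0,0,0]],
    [[0,160,-100],[0,0,0]],
    [[0,200,-100],[0,0,0]],
    [[0,200,-100],[0,0,0]],
    [[0,200,-100],[0,0,0]],
    [[0,200,-100],[0,0,0]],
    [[0,200,-100],[0,0,0]],
    [[0,200,-100],[0,0,0]],
  ],
  gripper=1,
)

```text
time: 21.02
position: [0.5271, 0.2754, 0.2816]
eef_rot: [[-0.97, 0.242, 0.0], [0.242, 0.97, -0.001], [-0.0, -0.001, -1.0]]
contact_force: [-1.0, -0.8, 0.2]
gripper_width: 0.0855
finger_force: 0.0
```

```bash
python3 - <<'E'
from h import *
import pickle
d0,s0=pickle.load(open("c4.pkl","rb"));s=cam("side");d=cam("top")
for n,a,b,z in(("side",s0,s,(slice(320,345),slice(360,400))),("top",d0,d,(slice(170,245),slice(390,415)))):
    g=lambda i:np.float32(cv2.cvtColor(i["img"][z],cv2.COLOR_BGR2GRAY))
    print(n,cv2.phaseCorrelate(g(a),g(b)))
q=lambda i:i["img"][215:275,395:450]
m=cv2.inRange(d["img"],(190,190,190),(255,255,255))[215:275,390:455]
v,u=np.nonzero(m);e=cv2.fitEllipse(cv2.convexHull(np.c_[u+390,v+215].astype(np.float32)));print(e,px2w(d,*e[0],.158))
delta([.5,.2,.3])
E
```

```text
side ((-0.0223927619540909, 0.529190278156431), 0.9997424349784851)
top ((0.7026605790572606, 0.5961425660476252), 0.7218148813883464)
((423.9390563964844, 241.7556610107422), (38.63112258911133, 60.31104278564453), 159.48764038085938) [0.56490113 0.09555839 0.158     ]
t 21.12 pos [0.5272 0.2745 0.2818] yaw 75.9 j [-52.  18.  27.  97.  -9.  67.  53.] w 0.0857 F [ 0.6 -0.9  0.4]  shift [  8.2 -78.8 -18.2] turn 0 tilt [ 0. -0. -1.]
```

The lens moved less than a pixel on release, so it is still centred. Handing in.

```bash
python3 -c "
from rig import bot
print(bot.hand_in())"
```

```text
the job is handed in; nothing more can be done
None
```

The job is handed in: the dish is flat in the large steel tray, the cassette stands lengthwise in the middle of the stage, and the lens measured about 5 mm from the cassette's middle (limit 25 mm). The robot let go and backed away at 21 s, never went near the spanner or tip box, and got no verdict back from the hand-in.

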